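# Close up a four-part plaster casting mould on the drip tray

### The arm

A 6-joint arm with a two-finger parallel gripper is mounted at the origin on the work surface. World frame = base frame: x ahead of the robot, y to its left, z up, the work surface at z = 0. Lengths are in m, angles in rad, forces in N, time in s.
With the tool pointing down it reaches from about 0.275 to 0.825 m from the base axis. Payload 5.2 kg.
Tool frame: the origin (TCP) lies at the very end of the fingers, on their centre line; the grasp point (between the pads) lies 19 mm behind it (pinch_z is the distance from the TCP to the grasp point, in m); z points along the fingers, y is the line along which they close (so a half turn about z gives the same grasp; the last joint's range is limited). The gripper opens to 93 mm and grips with 3 to 60 N. Pads are 15 mm wide; open, the fingers measure 128 mm over their backs; the gripper's body (75 mm by 188 mm) begins 65 mm behind the grasp point.
Start: joints at [-1.328, 0.259, 1.535, -0, 1.348, -0.203], TCP at [0.237, -0.496, 0.219] pointing down, gripper open.
Joint ranges: [-3.14, 3.14], [-0.91, 2.08], [0.19, 2.58], [-1.22, 4.36], [0.22, 2.71], [-3.12, 3.12]. Speed limits (rad/s): [2.57, 2.57, 3.14, 3.14, 3.14, 3.14].

### API

Orientations are given as a rotation vector (axis times angle).
In Python, from workcell import * gives the robot as it stands. The module is installed in compiled form; this text tells all that it offers.
- The arm moves only by the tool move_arm, never from a script. Its argument "deltas" is a list of rows, each a list of 2 entries, a list of its own where there are three numbers: the shift along the tool's x, y, z scaled (see below), then the turn, a rotation vector about the tool's x, y, z scaled (see below). A call has 1 to 10 rows; each row shifts and turns the commanded pose from where the row before left it, along the tool's axes as they then stand; what a row does not reach is not made up. The controller multiplies each number of a shift by 0.025 m and each number of a turn by 6 degrees. A row lasts 1/12 s, in which the tool goes at most 41.7 mm and 7.16 degrees, less where a joint would pass 70% of its speed; a pose out of reach is approached as far as the arm can. A call with a number of a shift or a turn outside -1 to 1 is refused whole. A call with a gripper value outside its range is refused whole. "grip" is the closure, from 0 (fully open) to 1 (shut), set as the call begins (left out, the last holds). The fingers move at their own pace and stop on an object; "squeeze" is the grip in N (left out, the last holds). Time passes only in rows, so rows that do not move let the fingers close. It gives the time, the measured TCP pose, the force, the opening and the grip force at its end, in the units of the state.
- observe(): the state, without advancing time (a new reading comes with each control period).
- grab_frame(name): name is "side" or "top" or "wrist"; returns the picture (384x512x3 uint8, red, green, blue); there is no depth.
- calibration(name): a dict with "mtx" (3x3 intrinsics, pixels), "k1" (the pictures are not rectified: a ray, as slopes to the right and down, at radius r is drawn at 1 + k1 r^2 times it, then the intrinsics apply), "pose" (4x4, takes a point from camera to world coordinates); the wrist camera has in their place "T_tool_cam" (4x4, takes a point from camera to tool coordinates, whose origin is the TCP and whose axes are the flange's). Camera axes: x right, y down, z forward; pixel columns grow to the right and rows downward; lengths in m; the calibration is good to about 2 mm. A picture is of the moment at which its call begins: read the wrist's pose just before it. calibration takes no time and is no camera call.
- finish_job(): hands the job in; it is judged then, once.
Trained networks look in the newest picture that a camera, given by its name, has taken for a name from the list of things; names that differ only in an ending like _2 or _b are one class to them, and where a whole thing is asked for, a point or a joint stands for the part that bears it (a point fixed in the world has none). Each returns a list of dicts, best first, with "confidence" (0 to 1); they miss things now and then, are a little off and sometimes report something else, mostly with a low value. They report only what shows in the picture. A call takes as long as a camera call. They do not tell look-alikes from the thing itself.
- look_for(camera, query): "extent" ([left, top, right, bottom] in pixels, round what is visible of it).
- silhouettes(camera, query): "pixels" (384x512 bool, what is visible of it) and "extent" ([left, top, right, bottom] in pixels, round what is visible of it).
The state is a dict: "t": time; "joint_pos": joint angles; "joint_velocities": joint speeds; "joint_torque": joint torques, N m; "eef_pos": TCP position; "orientation": TCP orientation; "contact_force": force on the tool from outside, world axes, zero at the start; "torque": the same for the moment, N m; "gripper_width": opening from 0.0 (shut) to 1.0 (fully open); "grasp_force": force on a finger pad.
Only numpy, scipy, OpenCV 4.12 (cv2) and the standard library are available. Lean on these libraries where they do the work, as an engineer would, in place of code of your own. Each camera call takes 0.05 s, during which the arm holds its last target. There are 200 camera calls.

### The job

Assemble the plaster casting mould on the drip tray ready for pouring, one part at a time from the bottom up: the foot part centred and square across the two slats with its natches up, then the middle part, then the top part, each fully home on the natches (the round locating knobs) of the part below, and last the pouring collar upright in its seat on the top part. Set each part down gently, without dropping it, for plaster chips, and leave the bottle, jar and brush where they are.

Things in the scene. Friction and masses are not known exactly. Their poses are not given: they have to be found in the camera images.
- foot_part: Lowest part of the mould. White plaster block, 120 (x) x 60 (y) mm, origin: centre of underside, z up; same if turned half round. 34 mm tall, flat underside. Top face: shallow blind round recess (30 mm across, 9 mm deep) in the middle and two natches (half-round plaster knobs, 8 mm radius, 8 mm proud) at x = +-42 mm. Stands loose on the bench, natches up, any yaw. 260 g.
- middle_part: Middle of the mould. White plaster block, 120 (x) x 60 (y) mm, origin: centre of underside, z up; same if turned half round. 38 mm tall, 42 mm round hole right through it. Two natches on top (8 mm proud, x = +-42 mm); underneath two sockets (22 mm across, 12 deep, x = +-42 mm) fit over the foot part's natches, 3 mm play. Seated, its origin is 34 mm above the foot part's. Loose, natches up, any yaw. 240 g.
- top_part: Top of the mould. White plaster block, 120 (x) x 60 (y) mm, origin: centre of underside, z up; same if turned half round. 32 mm tall, no natches; round collar seat in its top (46 mm across, 5 deep) around a 26 mm pouring hole; underneath two sockets (22 mm across, 12 deep, x = +-42 mm) fit over the middle part's natches, 3 mm play. Seated, its origin is 38 mm above the middle part's. Loose, seat up, any yaw. 220 g.
- collar: Pouring collar: plaster tube standing upright, 40 mm outside diameter, 28 mm bore, 45 mm tall, foot bevelled to 34 mm over the lowest 4 mm. Origin: centre of its underside, z up its axis. Goes bevel down into the top part's 46 mm seat, 3 mm play; seated, its origin is 27 mm above the top part's. 60 g.
- tray: Steel drip tray, 170 (x) x 130 (y) mm, rim 20 mm high, fixed to the bench, with two wooden slats (26 mm wide, 140 mm long along y) across it at x = +-38 mm, their tops 34 mm above the bench. Origin: centre of the tray at bench height, z up. The foot part lies on both slats, centred, its length along the tray's x, either way round.
- squeeze_bottle: Bystander: blue squeeze bottle, 52 mm diameter, 150 mm tall, standing. Origin: centre of its underside.
- soap_jar: Bystander: amber jar of mould soap, 72 mm diameter, 75 mm tall, standing. Origin: centre of its underside.
- brush: Bystander: round dusting brush lying on the bench, about 200 mm long along its x, 32 mm thick. Origin: on the bench under its middle.
Things that resemble listed ones, but are neither listed nor needed, are in the scene too. There is more than one size of the tray; the job needs the middle-sized.

How it is judged:
By the outcome, as a careful person would: the job done as asked, in the order asked, and still so for the second after the job is handed in, with the robot touching nothing.
It also fails if it takes over 138 s, if anything falls off the work surface, if the arm or the gripper's body presses on something with over 40 N, if the wrist force passes 120 N, or if a joint passes its speed limit or range.

## Working session

There is one attempt and no reset: what is moved stays moved. The work goes in short steps, Python scripts to look and compute and a tool call to move; the robot and the scene stay as the last step left them, time stands still between calls to the robot, and variables do not carry over. Pictures are saved under pics/ and viewed, at most 14 in all, crops included, and the job is handed in when it is done.

Besides the shell and the picture viewer there is one more tool, called after "Emit:" as name([rows], argument=value, ...), one row to a line, values as JSON. move_arm: Moves the arm, as the interface text tells. Its arguments: {"type":"object","properties":{"deltas":{"type":"array","items":{"type":"array"}},"grip":{"type":"number"},"squeeze":{"type":"number"}},"required":["deltas"]}

```bash
mkdir -p pics; python3 - <<'E'
from workcell import *
import cv2,numpy as np
s=observe();print({k:np.round(v,3).tolist() for k,v in s.items()})
for c in ["top","side","wrist"]:
    im=grab_frame(c);cv2.imwrite(f"pics/{c}0.png",im[:,:,::-1]);k=calibration(c)
    print(c,{a:np.round(b,4).tolist() for a,b in k.items()})
for c in ["top","side"]:
    for q in ["foot_part","middle_part","top_part","collar","tray","squeeze_bottle","soap_jar","brush"]:
        print(c,q,[(np.round(d["extent"]).astype(int).tolist(),round(d["confidence"],2)) for d in look_for(c,q)])
E
```

```text
{'t': 0.0, 'joint_pos': [-1.328, 0.259, 1.536, -0.0, 1.348, -0.203], 'joint_velocities': [0.001, -0.0, 0.001, 0.001, 0.002, -0.002], 'joint_torque': [-0.0, -43.731, -28.4, 0.072, 0.041, -0.0], 'eef_pos': [0.237, -0.496, 0.218], 'orientation': [-3.062, -0.694, 0.0], 'contact_force': [0.206, 1.248, -0.49], 'torque': [0.041, -0.029, 0.036], 'grasp_force': 0.0, 'gripper_width': 1.001}
top {'mtx': [[492.114, 0.0, 249.5842], [0.0, 492.114, 192.204], [0.0, 0.0, 1.0]], 'k1': -0.1832, 'pose': [[0.0009, -0.986, 0.1668, 0.2298], [-1.0, -0.001, -0.0006, 0.008], [0.0007, -0.1668, -0.986, 1.4183], [0.0, 0.0, 0.0, 1.0]]}
side {'mtx': [[416.6302, 0.0, 254.662], [0.0, 416.6302, 185.3511], [0.0, 0.0, 1.0]], 'k1': -0.1031, 'pose': [[-0.7753, -0.2997, 0.5559, -0.2976], [-0.6312, 0.3971, -0.6663, 0.9051], [-0.0211, -0.8675, -0.497, 0.7099], [0.0, 0.0, 0.0, 1.0]]}
wrist {'mtx': [[291.9463, 0.0, 251.1983], [0.0, 291.9463, 186.0963], [0.0, 0.0, 1.0]], 'k1': -0.0396, 'T_tool_cam': [[-0.0003, -0.9707, -0.2405, 0.0676], [1.0, -0.0003, 0.0002, -0.0009], [-0.0003, -0.2405, 0.9707, -0.1665], [0.0, 0.0, 0.0, 1.0]]
[... 160 characters left out ...]
, 140, 207], 0.65)]
top tray [([167, 103, 225, 175], 0.91), ([69, 220, 165, 333], 0.72), ([160, 189, 208, 241], 0.59)]
top squeeze_bottle [([388, 105, 416, 138], 0.75), ([246, 87, 253, 149], 0.74)]
top soap_jar [([89, 114, 116, 146], 0.81)]
top brush [([243, 88, 256, 149], 0.63)]
side foot_part [([240, 146, 257, 166], 0.75)]
side middle_part [([246, 178, 284, 207], 0.65)]
side top_part [([275, 102, 288, 139], 0.32)]
side collar [([168, 235, 184, 252], 0.72)]
side tray [([147, 179, 212, 214], 0.87), ([164, 252, 280, 327], 0.79), ([202, 213, 252, 236], 0.76)]
side squeeze_bottle [([274, 103, 287, 140], 0.71)]
side soap_jar [([90, 210, 115, 243], 0.71)]
side brush [([182, 160, 227, 182], 0.71)]
```

```bash
python3 - <<'E'
import cv2
t=cv2.imread("pics/top0.png");cv2.imwrite("pics/top0z.png",cv2.resize(t[70:350,60:440],(800,589),interpolation=cv2.INTER_CUBIC))
t=cv2.imread("pics/side0.png");cv2.imwrite("pics/side0z.png",cv2.resize(t[80:340,70:400],(760,599),interpolation=cv2.INTER_CUBIC))
E
```

```text
(no output)
```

View pics/top0z.png

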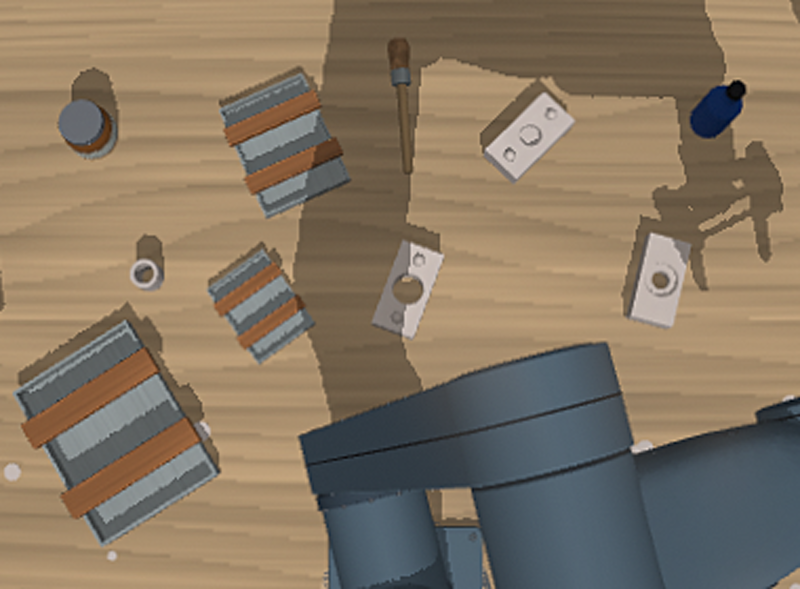

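View pics/side0z.png

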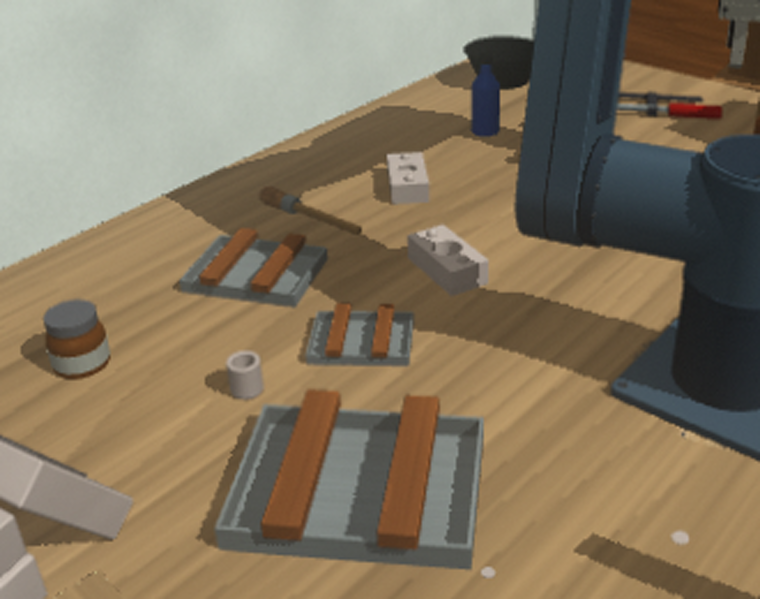

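Top picture: the three trays at (original px) far (196,139), small (184,215) and large (117,276). The middle-sized one should be the far one at (196,139), to be checked by size. Foot part with its blind recess is at (311,138), middle with its through hole at (254,205), top with its collar seat at (373,203), and the collar at (130,199). Next I fit models to the silhouettes.

```bash
cat > h.py <<'E'
from workcell import *
import cv2,numpy as np
from scipy.spatial.transform import Rotation as R
from scipy.optimize import minimize
UP=4
def T_tool(s):
    T=np.eye(4);T[:3,:3]=R.from_rotvec(s["orientation"]).as_matrix();T[:3,3]=s["eef_pos"];return T
def campose(c,s=None):
    k=calibration(c);return k["pose"] if "pose" in k else T_tool(s)@np.array(k["T_tool_cam"])
def proj(c,P,pose):
    k=calibration(c);p=(np.asarray(P)-pose[:3,3])@pose[:3,:3];q=p[:,:2]/p[:,2:]
    q=q*(1+k["k1"]*(q**2).sum(1,keepdims=True));m=np.array(k["mtx"]);return q*[m[0,0],m[1,1]]+m[:2,2]
def ray(c,uv,z,pose):
    k=calibration(c);m=np.array(k["mtx"]);d=(np.array(uv)-m[:2,2])/[m[0,0],m[1,1]];q=d.copy()
    for _ in range(20): q=d/(1+k["k1"]*(q@q))
    v=pose[:3,:3]@np.append(q,1);return pose[:3,3]+v*(z-pose[2,3])/v[2]
def box(lx,ly,z0,z1,cx=0):
    return np.array([[cx+a*lx/2,b*ly/2,z] for a in(-1,1) for b in(-1,1) for z in(z0,z1)])
def cyl(r,h):
    a=np.linspace(0,2*np.pi,40);return np.array([[r*np.cos(t),r*np.sin(t),z] for t in a for z in(0,h)])
NAT=lambda h:[np.array([[x+r*np.cos(t),r*np.sin(t),h+z] for t in np.linspace(0,6.28,20) for r,z in((8e-3,0),(6e-3,5.3e-3),(3e-3,7.4e-3),(0,8e-3))]) for x in(-.042,.042)]
TRAY=[box(.17,.13,0,.02),box(.026,.14,.02,.034,-.038),box(.026,.14,.02,.034,.038)]
MOD={"foot_part":[box(.12,.06,0,.034)]+NAT(.034),"middle_part":[box(.12,.06,0,.038)]+NAT(.038),"top_part":[box(.12,.06,0,.032)],"collar":[cyl(.02,.045)],"tray":TRAY}
def render(c,parts,x,pose,z0=0,sc=1):
    m=np.zeros((384*UP,512*UP),np.uint8);C,S=np.cos(x[2]),np.sin(x[2]);M=np.array([[C,-S,0],[S,C,0],[0,0,1]])
    for p in parts:
        q=proj(c,(p*[sc,sc,1])@M.T+[x[0],x[1],z0],pose);h=cv2.convexHull(((q+.5)*UP*16).astype(np.int32))
        cv2.fillConvexPoly(m,h,1,shift=4)
    return m
def fit(c,parts,mask,yaws,pose,z0=0,sc=1):
    M=cv2.resize(mask.astype(np.uint8),None,fx=UP,fy=UP,interpolation=cv2.INTER_NEAREST)
    v,u=np.nonzero(mask);p=ray(c,[u.mean(),v.mean()],z0+.025,pose);best=None
    f=lambda x:np.count_nonzero(render(c,parts,x,pose,z0,sc)!=M)/M.sum()
    for y in yaws:
        x0=np.array([p[0],p[1],y]);sx=np.vstack([x0,x0+[.01,0,0],x0+[0,.01,0],x0+[0,0,.3]])
        r=minimize(f,x0,method="Nelder-Mead",options=dict(initial_simplex=sx,xatol=1e-4,fatol=1e-5,maxiter=120))
        if best is None or r.fun<best.fun: best=r
    return best.x,best.fun
E
python3 - <<'E'
from h import *
P=campose("top");grab_frame("top")
for q in MOD:
    for d in silhouettes("top",q):
        yaws=[0] if q=="collar" else np.arange(6)*np.pi/6
        for sc in ([.7,1,1.4] if q=="tray" else [1]):
            x,e=fit("top",MOD[q],d["pixels"],yaws,P,sc=sc)
            print(q,np.round(d["extent"]).tolist(),round(d["confidence"],2),sc,np.round(x,4),"deg",round(np.degrees(x[2]),1),"err",round(e,3))
t=cv2.imread("pics/top0.png");cv2.imwrite("pics/cand.png",cv2.resize(t[90:345,60:240],(423,600),interpolation=cv2.INTER_CUBIC))
E
```

```text
foot_part [292.0, 117.0, 327.0, 157.0] 0.96 1 [ 0.6379 -0.1746  2.3424] deg 134.2 err 0.051
middle_part [239.0, 186.0, 271.0, 232.0] 0.77 1 [ 0.4209 -0.0031  2.791 ] deg 159.9 err 0.185Traceback (most recent call last):
  File "<stdin>", line 7, in <module>
  File "h.py", line 36, in fit
    r=minimize(f,x0,method="Nelder-Mead",options=dict(initial_simplex=sx,xatol=1e-4,fatol=1e-5,maxiter=120))
    res = _minimize_neldermead(fun, x0, args, callback, bounds=bounds,
                               **options)
    fsim[j] = func(sim[j])
              ~~~~^^^^^^^^
    fx = function(np.copy(x), *(wrapper_args + args))
  File "h.py", line 33, in <lambda>
    f=lambda x:np.count_nonzero(render(c,parts,x,pose,z0,sc)!=M)/M.sum()
                                ~~~~~~^^^^^^^^^^^^^^^^^^^^^^
  File "h.py", line 27, in render
    q=proj(c,(p*[sc,sc,1])@M.T+[x[0],x[1],z0],pose);h=cv2.convexHull(((q+.5)*UP*16).astype(np.int32))
  File "h.py", line 11, in proj
    k=calibration(c);p=(np.asarray(P)-pose[:3,3])@pose[:3,:3];q=p[:,:2]/p[:,2:]
ValueError: time passes only in moves, steps and waits
```

Calling calibration inside the optimiser loop tripped a limit, so I'll cache it.

```bash
sed -i 's/^UP=4/UP=4\nimport functools\n_cal=calibration\ncalibration=functools.lru_cache(None)(_cal)/' h.py
cat > run1.py <<'E'
from h import *
P=campose("top");grab_frame("top")
t=cv2.imread("pics/top0.png");cv2.imwrite("pics/cand.png",cv2.resize(t[90:345,60:240],(423,600),interpolation=cv2.INTER_CUBIC))
for q in MOD:
    for d in silhouettes("top",q):
        yaws=[0] if q=="collar" else np.arange(6)*np.pi/6
        for sc in ([.7,1,1.4] if q=="tray" else [1]):
            x,e=fit("top",MOD[q],d["pixels"],yaws,P,sc=sc)
            print(q,np.round(d["extent"]).tolist(),round(d["confidence"],2),sc,np.round(x,4),"deg",round(np.degrees(x[2]),1),"err",round(e,3))
E
python3 run1.py
```

```text
foot_part [291.0, 117.0, 326.0, 158.0] 0.89 1 [ 0.6373 -0.1732  2.3598] deg 135.2 err 0.038
foot_part [163.0, 106.0, 226.0, 176.0] 0.31 1 [0.6047 0.1603 1.5116] deg 86.6 err 0.621
middle_part [237.0, 186.0, 273.0, 231.0] 0.89 1 [ 0.4213 -0.003   2.7863] deg 159.6 err 0.284
middle_part [291.0, 117.0, 328.0, 158.0] 0.54 1 [ 0.637  -0.1731  2.3512] deg 134.7 err 0.085
top_part [359.0, 181.0, 386.0, 226.0] 0.73 1 [ 0.4353 -0.3501 -0.285 ] deg -16.3 err 0.079
collar [121.0, 196.0, 140.0, 205.0] 0.63 1 [0.4403 0.3555 0.2929] deg 16.8 err 0.286
tray [163.0, 104.0, 228.0, 175.0] 0.9 0.7 [0.5952 0.1561 2.0078] deg 115.0 err 0.495
tray [163.0, 104.0, 228.0, 175.0] 0.9 1 [0.6294 0.172  3.5623] deg 204.1 err 0.037
tray [163.0, 104.0, 228.0, 175.0] 0.9 1.4 [0.6636 0.1717 3.6024] deg 206.4 err 0.872
tray [160.0, 189.0, 208.0, 240.0] 0.74 0.7 [0.3989 0.1995 0.6207] deg 35.6 err 0.083
tray [160.0, 189.0, 208.0, 240.0] 0.74 1 [0.4092 0.1912 0.5967] deg 34.2 err 0.849
tray [160.0, 189.0, 208.0, 240.0] 0.74 1.4 [0.4646 0.1988 0.5915] deg 33.9 err 2.533
tray [68.0, 221.0, 167.0, 333.0] 0.74 0.7 [0.1857 0.357  2.4928] deg 142.8 err 0.751
tray [68.0, 221.0, 167.0, 333.0] 0.74 1 [0.2132 0.3761 0.7655] deg 43.9 err 0.508
tray [68.0, 221.0, 167.0, 333.0] 0.74 1.4 [0.226  0.3976 0.564 ] deg 32.3 err 0.062
```

View pics/cand.png

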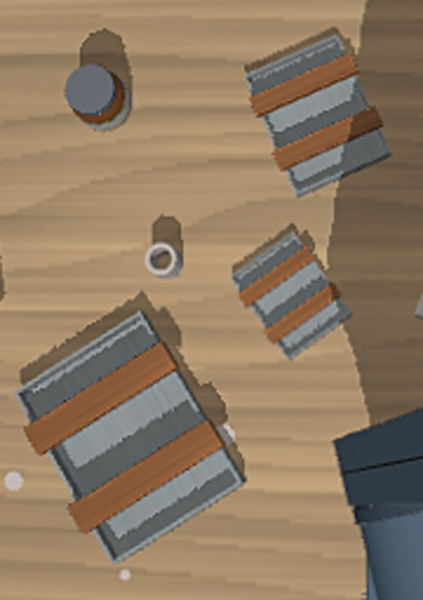

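Three trays fit at these scales: (196,139) at 1.0 with 4% error, (184,215) at 0.7 and (117,276) at 1.4. The middle-sized one is therefore the far tray at (196,139), at world (0.629, 0.172) with yaw 24°, and the crop agrees. First I go to the foot part.

```bash
cat >> h.py <<'E'
def plan(x,y,z,yaw,n=None,s=None):
    s=s or observe();T=T_tool(s);y0=np.degrees(np.arctan2(T[1,0],T[0,0]));dy=(yaw-y0+180)%360-180
    q1=np.degrees(np.arctan2(y,x));D=np.array([x,y,z])-T[:3,3]
    for k in ([n] if n else range(1,60)):
        th=-dy/k
        A=sum(R.from_euler("z",j*th,degrees=True).as_matrix() for j in range(k))
        d=np.linalg.solve(A,R.from_euler("zx",[y0,180],degrees=True).as_matrix().T@D) if 0 else np.linalg.solve(A,(R.from_euler("z",y0,degrees=True)*R.from_euler("x",180,degrees=True)).as_matrix().T@D)
        if np.abs(d).max()<=.025*.96 and abs(th)<=6: break
    print("rows",k,"shift",np.round(d/.025,3).tolist(),"turn z",round(th/6,3),"q6 end",round(q1+90-yaw),"dyaw",round(dy,1),"tool z",np.round(T[:3,2],3))
E
python3 -c "
from h import *
plan(.637,-.173,.17,-45)"
```

```text
rows 17 shift [0.886, -0.937, 0.114] turn z 0.692 q6 end 120 dyaw -70.5 tool z [ 0.  0. -1.]
```

Emit:
move_arm([
  [[0.886, -0.937, 0.114], [0, 0, 0.692]],
  [[0.886, -0.937, 0.114], [0, 0, 0.692]],
  [[0.886, -0.937, 0.114], [0, 0, 0.692]],
  [[0.886, -0.937, 0.114], [0, 0, 0.692]],
  [[0.886, -0.937, 0.114], [0, 0, 0.692]],
  [[0.886, -0.937, 0.114], [0, 0, 0.692]],
  [[0.886, -0.937, 0.114], [0, 0, 0.692]],
  [[0.886, -0.937, 0.114], [0, 0, 0.692]],
  [[0.886, -0.937, 0.114], [0, 0, 0.692]],
  [[0.886, -0.937, 0.114], [0, 0, 0.692]],
], grip=0, squeeze=25)

```text
t: 2.23
eef_pos: [0.4258, -0.2413, 0.1903]
orientation: [3.11, -0.442, 0.001]
contact_force: [-0.6, -1.0, -0.4]
gripper_width: 1.003
grasp_force: 0.0
```

Emit:
move_arm([
  [[0.886, -0.937, 0.114], [0, 0, 0.692]],
  [[0.886, -0.937, 0.114], [0, 0, 0.692]],
  [[0.886, -0.937, 0.114], [0, 0, 0.692]],
  [[0.886, -0.937, 0.114], [0, 0, 0.692]],
  [[0.886, -0.937, 0.114], [0, 0, 0.692]],
  [[0.886, -0.937, 0.114], [0, 0, 0.692]],
  [[0.886, -0.937, 0.114], [0, 0, 0.692]],
  [[0, 0, 0], [0, 0, 0]],
  [[0, 0, 0], [0, 0, 0]],
])

```text
t: 2.98
eef_pos: [0.6378, -0.1725, 0.1687]
orientation: [2.903, -1.2, -0.003]
contact_force: [-0.8, -0.0, 0.5]
gripper_width: 0.999
grasp_force: 0.0
```

```bash
cat > look.py <<'E'
import sys
from h import *
q,z0,name=sys.argv[1],float(sys.argv[2]),sys.argv[3];yw=float(sys.argv[4])
s=observe();P=campose("wrist",s);im=grab_frame("wrist");cv2.imwrite(f"pics/{name}.png",im[:,:,::-1])
print("t",round(s["t"],1),"eef",np.round(s["eef_pos"],4),"tool z",np.round(T_tool(s)[:3,2],3),"yaw",round(np.degrees(np.arctan2(*T_tool(s)[1::-1,0])),1))
for d in silhouettes("wrist",q)[:2]:
    m=d["pixels"];m=cv2.morphologyEx(m.astype(np.uint8),cv2.MORPH_CLOSE,np.ones((9,9),np.uint8)) if q!="tray" else m
    c=cv2.findContours(m.astype(np.uint8),cv2.RETR_EXTERNAL,cv2.CHAIN_APPROX_NONE)[0];m2=np.zeros((384,512),np.uint8);cv2.drawContours(m2,c,-1,1,-1)
    x,e=fit("wrist",MOD[q],m2,np.radians([yw,yw+15,yw-15]),P,z0=z0)
    print(q,np.round(d["extent"]).tolist(),round(d["confidence"],2),np.round(x,4),"deg",round(np.degrees(x[2]),1),"err",round(e,3))
    im=im.copy();cc=cv2.findContours(render("wrist",MOD[q],x,P,z0)[::UP,::UP].copy(),cv2.RETR_EXTERNAL,cv2.CHAIN_APPROX_NONE)[0];cv2.drawContours(im,cc,-1,(255,0,0),1)
cv2.imwrite(f"pics/{name}_fit.png",im[:,:,::-1])
E
python3 look.py foot_part 0 w1 -45
```

```text
t 3.0 eef [ 0.6378 -0.1725  0.1687] tool z [-0.002  0.001 -1.   ] yaw -44.9
foot_part [221.0, 119.0, 285.0, 232.0] 0.71 [ 0.6392 -0.172  -0.7886] deg -45.2 err 0.015
```

View pics/w1_fit.png

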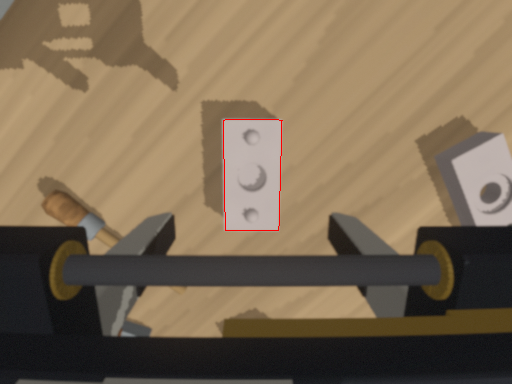

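The picture shows the foot part at about (252,176), natches up; the outline follows it closely (1.5%). I descend and grip.

```bash
python3 -c "
from h import *
plan(.6392,-.172,.01,-45.2,10)"
```

```text
rows 10 shift [0.005, -0.011, 0.639] turn z 0.004 q6 end 120 dyaw -0.2 tool z [-0.001  0.    -1.   ]
```

Emit:
move_arm([
  [[0.005, -0.011, 0.9], [0, 0, 0.004]],
  [[0.005, -0.011, 0.9], [0, 0, 0.004]],
  [[0.005, -0.011, 0.9], [0, 0, 0.004]],
  [[0.005, -0.011, 0.9], [0, 0, 0.004]],
  [[0.005, -0.011, 0.9], [0, 0, 0.004]],
  [[0.005, -0.011, 0.8], [0, 0, 0.004]],
  [[0.005, -0.011, 0.5], [0, 0, 0.004]],
  [[0.005, -0.011, 0.3], [0, 0, 0.004]],
  [[0.005, -0.011, 0.2], [0, 0, 0.004]],
  [[0.005, -0.011, 0.1], [0, 0, 0.004]],
])

```text
t: 3.92
eef_pos: [0.64, -0.1725, 0.0106]
orientation: [2.899, -1.21, 0.001]
contact_force: [0.2, -0.2, -0.1]
gripper_width: 1.0
grasp_force: 0.0
```

Emit:
move_arm([
  [[0, 0, 0], [0, 0, 0]],
  [[0, 0, 0], [0, 0, 0]],
  [[0, 0, 0], [0, 0, 0]],
  [[0, 0, 0], [0, 0, 0]],
  [[0, 0, 0], [0, 0, 0]],
  [[0, 0, 0], [0, 0, 0]],
  [[0, 0, 0], [0, 0, 0]],
  [[0, 0, 0], [0, 0, 0]],
], grip=1, squeeze=25)

```text
t: 4.58
eef_pos: [0.6401, -0.1724, 0.0107]
orientation: [2.899, -1.209, 0.001]
contact_force: [-1.7, -0.3, 3.6]
gripper_width: 0.641
grasp_force: 25.0
```

```bash
python3 -c "
from h import *
s=observe();print(s['eef_pos'],s['gripper_width']*93,s['grasp_force'])
s['eef_pos']=np.array(s['eef_pos'])+[0,0,.12]
plan(.629,.172,s['eef_pos'][2]+.03,24.1,18,s=s)"
```

```text
[ 0.64008806 -0.17236068  0.01070329] 59.64722823065946 24.999680668115616
rows 18 shift [-0.202, -0.789, -0.067] turn z -0.642 q6 end 81 dyaw 69.4 tool z [ 0.    -0.001 -1.   ]
```

```bash
python3 -c "
from h import *
s=observe()
s['eef_pos']=np.array(s['eef_pos'])+[0,0,.05]
plan(.652,-.003,.17,24.1,14,s=s)"
```

```text
rows 14 shift [-0.081, -0.509, -0.312] turn z -0.826 q6 end 66 dyaw 69.4 tool z [ 0.    -0.001 -1.   ]
```

Emit:
move_arm([
  [[0, 0, -0.2], [0, 0, 0]],
  [[0, 0, -0.4], [0, 0, 0]],
  [[0, 0, -0.6], [0, 0, 0]],
  [[0, 0, -0.8], [0, 0, 0]],
  [[-0.081, -0.509, -0.312], [0, 0, -0.826]],
  [[-0.081, -0.509, -0.312], [0, 0, -0.826]],
  [[-0.081, -0.509, -0.312], [0, 0, -0.826]],
  [[-0.081, -0.509, -0.312], [0, 0, -0.826]],
  [[-0.081, -0.509, -0.312], [0, 0, -0.826]],
  [[-0.081, -0.509, -0.312], [0, 0, -0.826]],
])

```text
t: 5.42
eef_pos: [0.6712, -0.1014, 0.1077]
orientation: [-3.113, 0.418, -0.0]
contact_force: [-0.8, -0.1, -2.7]
gripper_width: 0.642
grasp_force: 25.0
```

Emit:
move_arm([
  [[-0.081, -0.509, -0.312], [0, 0, -0.826]],
  [[-0.081, -0.509, -0.312], [0, 0, -0.826]],
  [[-0.081, -0.509, -0.312], [0, 0, -0.826]],
  [[-0.081, -0.509, -0.312], [0, 0, -0.826]],
  [[-0.081, -0.509, -0.312], [0, 0, -0.826]],
  [[-0.081, -0.509, -0.312], [0, 0, -0.826]],
  [[-0.081, -0.509, -0.312], [0, 0, -0.826]],
  [[-0.081, -0.509, -0.312], [0, 0, -0.826]],
  [[0, 0, 0], [0, 0, 0]],
  [[0, 0, 0], [0, 0, 0]],
])

```text
t: 6.25
eef_pos: [0.6521, -0.0024, 0.1702]
orientation: [3.072, 0.654, 0.002]
contact_force: [0.2, -0.5, -1.8]
gripper_width: 0.645
grasp_force: 25.0
```

```bash
python3 look.py tray 0 w2 24; python3 -c "
from h import *
print(observe()['grasp_force'],observe()['gripper_width'])"
```

```text
t 6.2 eef [ 0.6521 -0.0024  0.1702] tool z [ 0.001 -0.    -1.   ] yaw 24.0
tray [19.0, 44.0, 164.0, 208.0] 0.93 [0.6308 0.1733 0.4304] deg 24.7 err 0.014
tray [2.0, 235.0, 24.0, 250.0] 0.49 [ 0.3718  0.3562 -0.9811] deg -56.2 err 1.0
24.999812990427017 0.6414353568372085
```

View pics/w2_fit.png

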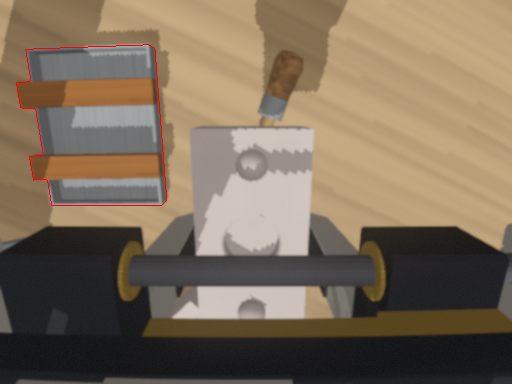

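The tray outline fits at 1.4% error: centre (0.631, 0.173), yaw 24.7°. The brush, at (280,75), lies well below the path. I check the held block's offset, then carry it over.

```bash
python3 -c "
from h import *
s=observe();P=campose('wrist',s);T=T_tool(s)
for xx in (.06,):
  for off in (-.003,0,.003):
    p=[T@np.array([xx+off,y,-.0233,1]) for y in(-.03,.03)]
    print(off,proj('wrist',np.array(p)[:,:3],P))
p=[T@np.array([.042,0,-.0233,1])]; print(proj('wrist',np.array(p)[:,:3],P))
plan(.6308,.1733,.065,24.7,s=s)"
```

```text
-0.003 [[191.37466254 136.35504153]
 [314.76360546 136.33075867]]
0 [[191.08632563 130.09855976]
 [315.06646483 130.07617507]]
0.003 [[190.79749609 123.78417451]
 [315.36981132 123.76374313]]
[[253.04489089 166.72393022]]
rows 8 shift [0.267, -0.849, 0.52] turn z -0.015 q6 end 81 dyaw 0.7 tool z [-0. -0. -1.]
```

Emit:
move_arm([
  [[0.267, -0.849, 0], [0, 0, -0.015]],
  [[0.267, -0.849, 0], [0, 0, -0.015]],
  [[0.267, -0.849, 0], [0, 0, -0.015]],
  [[0.267, -0.849, 0], [0, 0, -0.015]],
  [[0.267, -0.849, 0], [0, 0, -0.015]],
  [[0.267, -0.849, 0], [0, 0, -0.015]],
  [[0.267, -0.849, 0.2], [0, 0, -0.015]],
  [[0.267, -0.849, 0.4], [0, 0, -0.015]],
  [[0, 0, 0.8], [0, 0, 0]],
  [[0, 0, 0.8], [0, 0, 0]],
])

```text
t: 7.18
eef_pos: [0.6309, 0.1746, 0.1138]
orientation: [3.068, 0.674, 0.002]
contact_force: [0.4, 0.3, -2.2]
gripper_width: 0.646
grasp_force: 25.0
```

Emit:
move_arm([
  [[0, 0, 0.8], [0, 0, 0]],
  [[0, 0, 0.6], [0, 0, 0]],
  [[0, 0, 0.4], [0, 0, 0]],
  [[0, 0, 0.2], [0, 0, 0]],
  [[0, 0, 0.2], [0, 0, 0]],
  [[0, 0, 0], [0, 0, 0]],
  [[0, 0, 0], [0, 0, 0]],
])

```text
t: 7.77
eef_pos: [0.6309, 0.1736, 0.0599]
orientation: [3.068, 0.674, 0.001]
contact_force: [0.2, -0.2, -2.4]
gripper_width: 0.642
grasp_force: 25.0
```

```bash
python3 -c "
from h import *
s=observe();print(s['eef_pos'],s['contact_force'],s['grasp_force'])
plan(.6308,.1733,.0447,24.7,4,s=s)"
```

```text
[0.63085919 0.17357472 0.05991726] [ 0.16543557 -0.21126563 -2.35794693] 24.99989166855812
rows 4 shift [-0.002, 0.002, 0.152] turn z 0.004 q6 end 81 dyaw -0.1 tool z [ 0.001  0.    -1.   ]
```

Emit:
move_arm([
  [[0, 0, 0.2], [0, 0, 0]],
  [[0, 0, 0.15], [0, 0, 0]],
  [[0, 0, 0.1], [0, 0, 0]],
  [[0, 0, 0.06], [0, 0, 0]],
  [[0, 0, 0.04], [0, 0, 0]],
  [[0, 0, 0.02], [0, 0, 0]],
  [[0, 0, 0], [0, 0, 0]],
])

```text
t: 8.35
eef_pos: [0.6303, 0.1738, 0.0451]
orientation: [-3.068, -0.675, 0.0]
contact_force: [0.4, 0.3, -1.8]
gripper_width: 0.644
grasp_force: 25.0
```

Emit:
move_arm([
  [[0, 0, 0.02], [0, 0, 0]],
  [[0, 0, 0.02], [0, 0, 0]],
  [[0, 0, 0], [0, 0, 0]],
])

```text
t: 8.6
eef_pos: [0.6305, 0.1738, 0.0447]
orientation: [3.068, 0.675, 0.001]
contact_force: [-1.0, -0.5, 0.8]
gripper_width: 0.646
grasp_force: 25.0
```

Emit:
move_arm([
  [[0, 0, 0.02], [0, 0, 0]],
  [[0, 0, 0], [0, 0, 0]],
])

```text
t: 8.77
eef_pos: [0.6305, 0.1738, 0.0447]
orientation: [3.068, 0.675, 0.001]
contact_force: [-2.4, -0.8, 5.7]
gripper_width: 0.643
grasp_force: 25.0
```

Emit:
move_arm([
  [[0, 0, 0], [0, 0, 0]],
  [[0, 0, 0], [0, 0, 0]],
  [[0, 0, 0], [0, 0, 0]],
  [[0, 0, 0], [0, 0, 0]],
  [[0, 0, -0.3], [0, 0, 0]],
  [[0, 0, -0.6], [0, 0, 0]],
  [[0, 0, -0.9], [0, 0, 0]],
  [[0, 0, -0.9], [0, 0, 0]],
  [[0, 0, -0.9], [0, 0, 0]],
  [[0, 0, -0.9], [0, 0, 0]],
], grip=0)

```text
t: 9.6
eef_pos: [0.6303, 0.1738, 0.1577]
orientation: [3.068, 0.675, 0.0]
contact_force: [0.0, -0.9, 0.2]
gripper_width: 1.003
grasp_force: 0.0
```

Emit:
move_arm([
  [[0, 0, -0.9], [0, 0, 0]],
  [[0, 0, 0], [0, 0, 0]],
  [[0, 0, 0], [0, 0, 0]],
])

```text
t: 9.85
eef_pos: [0.6313, 0.1739, 0.1806]
orientation: [3.068, 0.675, 0.006]
contact_force: [0.1, 0.8, 0.2]
gripper_width: 1.0
grasp_force: 0.0
```

```bash
python3 look.py foot_part 0.034 w3 24.7; python3 look.py tray 0 w3b 24.7; python3 -c "
from h import *
plan(.421,-.003,.17,-20.4)"
```

```text
t 9.8 eef [0.6313 0.1739 0.1806] tool z [ 0.004  0.    -1.   ] yaw 24.8
foot_part [218.0, 121.0, 285.0, 244.0] 0.75 [0.6312 0.1747 0.4279] deg 24.5 err 0.019
t 9.9 eef [0.6296 0.1737 0.1777] tool z [-0.002 -0.    -1.   ] yaw 24.8
tray [126.0, 286.0, 206.0, 335.0] 0.96 [0.3455 0.18   0.6514] deg 37.3 err 1.974
tray [186.0, 94.0, 321.0, 248.0] 0.81 [0.6311 0.1728 0.4339] deg 24.9 err 0.746
rows 10 shift [-0.909, 0.656, 0.028] turn z 0.754 q6 end 110 dyaw -45.2 tool z [-0.003 -0.    -1.   ]
```

View pics/w3_fit.png

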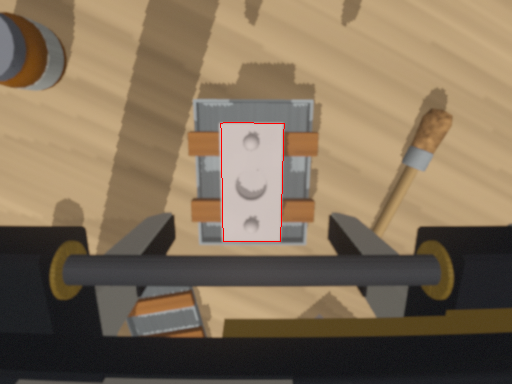

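The foot part lies at (252,182) across both slats, natches up, centred to about 1–2 mm and square. Next the middle part.

Emit:
move_arm([
  [[-0.909, 0.656, 0.028], [0, 0, 0.754]],
  [[-0.909, 0.656, 0.028], [0, 0, 0.754]],
  [[-0.909, 0.656, 0.028], [0, 0, 0.754]],
  [[-0.909, 0.656, 0.028], [0, 0, 0.754]],
  [[-0.909, 0.656, 0.028], [0, 0, 0.754]],
  [[-0.909, 0.656, 0.028], [0, 0, 0.754]],
  [[-0.909, 0.656, 0.028], [0, 0, 0.754]],
  [[-0.909, 0.656, 0.028], [0, 0, 0.754]],
  [[-0.909, 0.656, 0.028], [0, 0, 0.754]],
  [[-0.909, 0.656, 0.028], [0, 0, 0.754]],
])

```text
t: 10.88
eef_pos: [0.4202, -0.0033, 0.1705]
orientation: [3.091, -0.563, -0.003]
contact_force: [0.0, -0.4, 1.1]
gripper_width: 1.004
grasp_force: 0.0
```

Emit:
move_arm([
  [[0, 0, 0], [0, 0, 0]],
  [[0, 0, 0], [0, 0, 0]],
  [[0, 0, 0], [0, 0, 0]],
])

```text
t: 11.13
eef_pos: [0.4226, -0.0028, 0.1715]
orientation: [-3.092, 0.556, -0.001]
contact_force: [0.3, 0.5, -0.7]
gripper_width: 0.998
grasp_force: 0.0
```

```bash
python3 look.py middle_part 0 w4 -20.4
```

```text
t 11.1 eef [ 0.4226 -0.0028  0.1715] tool z [ 0.  0. -1.] yaw -20.4
middle_part [223.0, 121.0, 282.0, 233.0] 0.86 [ 0.4225 -0.0017 -0.3625] deg -20.8 err 0.023
```

View pics/w4_fit.png

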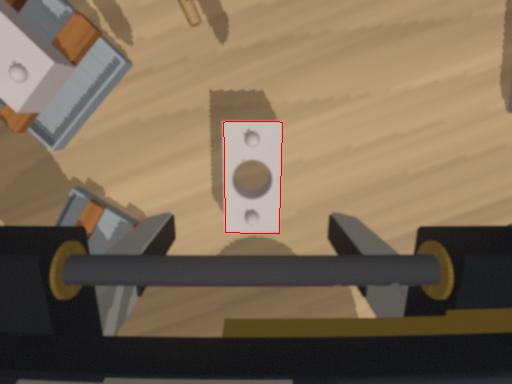

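The picture shows the middle part at (252,177) with its through hole and natches up, and a 2.3% outline error. I grip it.

```bash
python3 -c "
from h import *
plan(.4225,-.0018,.012,-20.8,10)"
```

```text
rows 10 shift [-0.003, -0.002, 0.638] turn z 0.008 q6 end 111 dyaw -0.5 tool z [ 0.  0. -1.]
```

Emit:
move_arm([
  [[-0.003, -0.002, 0.9], [0, 0, 0.008]],
  [[-0.003, -0.002, 0.9], [0, 0, 0.008]],
  [[-0.003, -0.002, 0.9], [0, 0, 0.008]],
  [[-0.003, -0.002, 0.9], [0, 0, 0.008]],
  [[-0.003, -0.002, 0.9], [0, 0, 0.008]],
  [[-0.003, -0.002, 0.8], [0, 0, 0.008]],
  [[-0.003, -0.002, 0.5], [0, 0, 0.008]],
  [[-0.003, -0.002, 0.3], [0, 0, 0.008]],
  [[-0.003, -0.002, 0.2], [0, 0, 0.008]],
  [[-0.003, -0.002, 0.08], [0, 0, 0.008]],
])

```text
t: 12.07
eef_pos: [0.4218, -0.0019, 0.0116]
orientation: [-3.09, 0.569, 0.001]
contact_force: [-0.0, 0.0, -0.3]
gripper_width: 1.001
grasp_force: 0.0
```

Emit:
move_arm([
  [[0, 0, 0], [0, 0, 0]],
  [[0, 0, 0], [0, 0, 0]],
  [[0, 0, 0], [0, 0, 0]],
  [[0, 0, 0], [0, 0, 0]],
  [[0, 0, 0], [0, 0, 0]],
  [[0, 0, 0], [0, 0, 0]],
  [[0, 0, 0], [0, 0, 0]],
  [[0, 0, 0], [0, 0, 0]],
], grip=1, squeeze=25)

```text
t: 12.73
eef_pos: [0.4217, -0.0022, 0.0126]
orientation: [3.089, -0.57, 0.001]
contact_force: [-0.4, -0.6, 6.1]
gripper_width: 0.644
grasp_force: 25.0
```

```bash
python3 -c "
from h import *
s=observe();print(s['eef_pos'],s['gripper_width']*93,s['grasp_force'])
s['eef_pos']=np.array(s['eef_pos'])+[0,0,.15]
plan(.6308,.174,s['eef_pos'][2],24.6,s=s)"
```

```text
[ 0.42173941 -0.00217636  0.01255951] 59.84557029563917 24.996981024742126
rows 9 shift [0.944, -0.815, -0.0] turn z -0.842 q6 end 81 dyaw 45.5 tool z [ 0.001 -0.    -1.   ]
```

```bash
python3 -c "
from h import *
s=observe()
s['eef_pos']=np.array(s['eef_pos'])+[0,0,.075]
plan(.630,.1738,.15,24.6,12,s=s)"
```

```text
rows 12 shift [0.712, -0.603, -0.208] turn z -0.632 q6 end 81 dyaw 45.5 tool z [ 0.001 -0.    -1.   ]
```

Emit:
move_arm([
  [[0, 0, -0.2], [0, 0, 0]],
  [[0, 0, -0.5], [0, 0, 0]],
  [[0, 0, -0.7], [0, 0, 0]],
  [[0, 0, -0.8], [0, 0, 0]],
  [[0, 0, -0.8], [0, 0, 0]],
  [[0.712, -0.603, -0.208], [0, 0, -0.632]],
  [[0.712, -0.603, -0.208], [0, 0, -0.632]],
  [[0.712, -0.603, -0.208], [0, 0, -0.632]],
  [[0.712, -0.603, -0.208], [0, 0, -0.632]],
  [[0.712, -0.603, -0.208], [0, 0, -0.632]],
])

```text
t: 13.57
eef_pos: [0.5256, 0.051, 0.1133]
orientation: [-3.141, 0.049, 0.001]
contact_force: [-0.4, -0.2, -2.2]
gripper_width: 0.643
grasp_force: 25.0
```

Emit:
move_arm([
  [[0.712, -0.603, -0.208], [0, 0, -0.632]],
  [[0.712, -0.603, -0.208], [0, 0, -0.632]],
  [[0.712, -0.603, -0.208], [0, 0, -0.632]],
  [[0.712, -0.603, -0.208], [0, 0, -0.632]],
  [[0.712, -0.603, -0.208], [0, 0, -0.632]],
  [[0.712, -0.603, -0.208], [0, 0, -0.632]],
  [[0.712, -0.603, -0.208], [0, 0, -0.632]],
  [[0, 0, 0], [0, 0, 0]],
  [[0, 0, 0], [0, 0, 0]],
  [[0, 0, 0], [0, 0, 0]],
])

```text
t: 14.4
eef_pos: [0.6287, 0.1737, 0.1487]
orientation: [3.069, 0.668, -0.004]
contact_force: [-0.2, 0.1, -2.9]
gripper_width: 0.643
grasp_force: 25.0
```

```bash
python3 -c "
from h import *
s=observe();print(s['eef_pos'],s['contact_force'],s['gripper_width']*93,s['grasp_force'])
plan(.630,.1738,.1,24.6,5,s=s)"
```

```text
[0.62867066 0.17365309 0.14867888] [-0.17561725  0.05692099 -2.87148695] 59.7619869247827 24.994407892227173
rows 5 shift [0.01, 0.003, 0.389] turn z -0.001 q6 end 81 dyaw 0.0 tool z [-0.002 -0.001 -1.   ]
```

Emit:
move_arm([
  [[0, 0, 0.5], [0, 0, 0]],
  [[0, 0, 0.6], [0, 0, 0]],
  [[0, 0, 0.4], [0, 0, 0]],
  [[0, 0, 0.25], [0, 0, 0]],
  [[0, 0, 0.15], [0, 0, 0]],
  [[0, 0, 0.1], [0, 0, 0]],
  [[0, 0, 0], [0, 0, 0]],
  [[0, 0, 0], [0, 0, 0]],
])

```text
t: 15.07
eef_pos: [0.63, 0.1739, 0.1]
orientation: [3.069, 0.669, 0.001]
contact_force: [-0.7, 0.2, -2.1]
gripper_width: 0.643
grasp_force: 25.0
```

Emit:
move_arm([
  [[0, 0, 0.08], [0, 0, 0]],
  [[0, 0, 0.08], [0, 0, 0]],
  [[0, 0, 0.08], [0, 0, 0]],
  [[0, 0, 0.08], [0, 0, 0]],
  [[0, 0, 0.08], [0, 0, 0]],
  [[0, 0, 0], [0, 0, 0]],
])

```text
t: 15.57
eef_pos: [0.6293, 0.174, 0.0889]
orientation: [-3.069, -0.669, 0.002]
contact_force: [0.0, -0.1, -2.1]
gripper_width: 0.645
grasp_force: 25.0
```

Contact is expected only at about 0.0805. I keep going gently.

Emit:
move_arm([
  [[0, 0, 0.06], [0, 0, 0]],
  [[0, 0, 0.06], [0, 0, 0]],
  [[0, 0, 0.06], [0, 0, 0]],
  [[0, 0, 0], [0, 0, 0]],
])

```text
t: 15.9
eef_pos: [0.6294, 0.174, 0.0846]
orientation: [-3.069, -0.669, 0.001]
contact_force: [-0.8, -0.0, -1.5]
gripper_width: 0.641
grasp_force: 25.0
```

Emit:
move_arm([
  [[0, 0, 0.04], [0, 0, 0]],
  [[0, 0, 0.04], [0, 0, 0]],
  [[0, 0, 0.03], [0, 0, 0]],
  [[0, 0, 0], [0, 0, 0]],
])

```text
t: 16.23
eef_pos: [0.6295, 0.174, 0.0821]
orientation: [-3.069, -0.669, 0.0]
contact_force: [-0.5, 0.3, -1.6]
gripper_width: 0.643
grasp_force: 25.0
```

Emit:
move_arm([
  [[0, 0, 0.02], [0, 0, 0]],
  [[0, 0, 0.02], [0, 0, 0]],
  [[0, 0, 0], [0, 0, 0]],
])

```text
t: 16.48
eef_pos: [0.6296, 0.174, 0.0812]
orientation: [-3.069, -0.669, 0.0]
contact_force: [0.2, -0.5, -1.9]
gripper_width: 0.642
grasp_force: 25.0
```

Emit:
move_arm([
  [[0, 0, 0.02], [0, 0, 0]],
  [[0, 0, 0.01], [0, 0, 0]],
  [[0, 0, 0], [0, 0, 0]],
])

```text
t: 16.73
eef_pos: [0.6297, 0.174, 0.0807]
orientation: [3.069, 0.669, 0.0]
contact_force: [-1.2, 0.8, -0.5]
gripper_width: 0.643
grasp_force: 25.0
```

Emit:
move_arm([
  [[0, 0, 0.02], [0, 0, 0]],
  [[0, 0, 0.01], [0, 0, 0]],
  [[0, 0, 0], [0, 0, 0]],
])

```text
t: 16.98
eef_pos: [0.6298, 0.174, 0.0806]
orientation: [3.069, 0.669, 0.001]
contact_force: [-2.7, -1.1, 5.5]
gripper_width: 0.648
grasp_force: 25.0
```

Emit:
move_arm([
  [[0, 0, 0], [0, 0, 0]],
  [[0, 0, 0], [0, 0, 0]],
  [[0, 0, 0], [0, 0, 0]],
  [[0, 0, 0], [0, 0, 0]],
  [[0, 0, -0.3], [0, 0, 0]],
  [[0, 0, -0.6], [0, 0, 0]],
  [[0, 0, -0.9], [0, 0, 0]],
  [[0, 0, -0.9], [0, 0, 0]],
  [[0, 0, -0.9], [0, 0, 0]],
  [[0, 0, -0.9], [0, 0, 0]],
], grip=0)

```text
t: 17.82
eef_pos: [0.6296, 0.174, 0.1939]
orientation: [3.069, 0.669, 0.001]
contact_force: [-1.0, -0.1, 0.2]
gripper_width: 1.002
grasp_force: 0.0
```

Emit:
move_arm([
  [[0, 0, -0.6], [0, 0, 0]],
  [[0, 0, 0], [0, 0, 0]],
  [[0, 0, 0], [0, 0, 0]],
  [[0, 0, 0], [0, 0, 0]],
])

```text
t: 18.15
eef_pos: [0.629, 0.1739, 0.2062]
orientation: [-3.069, -0.669, 0.003]
contact_force: [0.3, 0.6, 0.0]
gripper_width: 0.997
grasp_force: 0.0
```

```bash
python3 look.py middle_part 0.068 w5 24.6;python3 -c "
from h import *
plan(.4353,-.3501,.17,-16.3)"
```

```text
t 18.1 eef [0.629  0.1739 0.2062] tool z [-0.002 -0.    -1.   ] yaw 24.6
middle_part [216.0, 117.0, 284.0, 245.0] 0.94 [0.6311 0.1753 0.433 ] deg 24.8 err 0.016
rows 22 shift [-0.444, 0.938, 0.065] turn z 0.31 q6 end 67 dyaw -40.9 tool z [-0.003 -0.    -1.   ]
```

View pics/w5_fit.png

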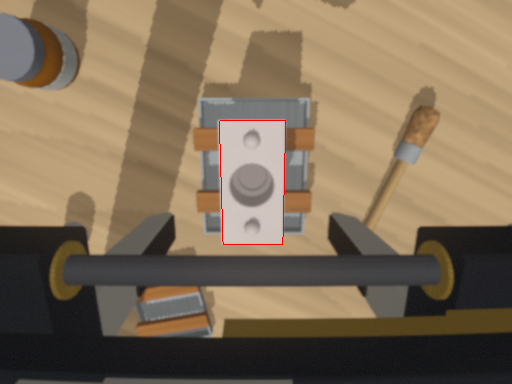

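The middle part sits on the foot at (252,183), and the release height of 0.0806 matches fully home. Next the top part.

Emit:
move_arm([
  [[-0.444, 0.938, 0.065], [0, 0, 0.31]],
  [[-0.444, 0.938, 0.065], [0, 0, 0.31]],
  [[-0.444, 0.938, 0.065], [0, 0, 0.31]],
  [[-0.444, 0.938, 0.065], [0, 0, 0.31]],
  [[-0.444, 0.938, 0.065], [0, 0, 0.31]],
  [[-0.444, 0.938, 0.065], [0, 0, 0.31]],
  [[-0.444, 0.938, 0.065], [0, 0, 0.31]],
  [[-0.444, 0.938, 0.065], [0, 0, 0.31]],
  [[-0.444, 0.938, 0.065], [0, 0, 0.31]],
  [[-0.444, 0.938, 0.065], [0, 0, 0.31]],
])

```text
t: 19.08
eef_pos: [0.5878, -0.0821, 0.1895]
orientation: [-3.137, -0.162, 0.003]
contact_force: [0.1, 0.5, 0.1]
gripper_width: 1.004
grasp_force: 0.0
```

Emit:
move_arm([
  [[-0.444, 0.938, 0.065], [0, 0, 0.31]],
  [[-0.444, 0.938, 0.065], [0, 0, 0.31]],
  [[-0.444, 0.938, 0.065], [0, 0, 0.31]],
  [[-0.444, 0.938, 0.065], [0, 0, 0.31]],
  [[-0.444, 0.938, 0.065], [0, 0, 0.31]],
  [[-0.444, 0.938, 0.065], [0, 0, 0.31]],
  [[-0.444, 0.938, 0.065], [0, 0, 0.31]],
  [[-0.444, 0.938, 0.065], [0, 0, 0.31]],
  [[-0.444, 0.938, 0.065], [0, 0, 0.31]],
  [[-0.444, 0.938, 0.065], [0, 0, 0.31]],
])

```text
t: 19.92
eef_pos: [0.4675, -0.3103, 0.1734]
orientation: [-3.121, 0.347, 0.003]
contact_force: [0.9, -0.3, -0.3]
gripper_width: 1.002
grasp_force: 0.0
```

Emit:
move_arm([
  [[-0.444, 0.938, 0.065], [0, 0, 0.31]],
  [[-0.444, 0.938, 0.065], [0, 0, 0.31]],
  [[0, 0, 0], [0, 0, 0]],
  [[0, 0, 0], [0, 0, 0]],
  [[0, 0, 0], [0, 0, 0]],
])

```text
t: 20.33
eef_pos: [0.4361, -0.3495, 0.1708]
orientation: [-3.108, 0.446, 0.001]
contact_force: [-0.4, -0.8, 0.4]
gripper_width: 1.001
grasp_force: 0.0
```

```bash
python3 look.py top_part 0 w6 -16.3
```

```text
t 20.3 eef [ 0.4361 -0.3495  0.1708] tool z [-0.001  0.002 -1.   ] yaw -16.3
top_part [225.0, 123.0, 282.0, 231.0] 0.75 [ 0.4357 -0.349  -0.2649] deg -15.2 err 0.016
```

View pics/w6_fit.png

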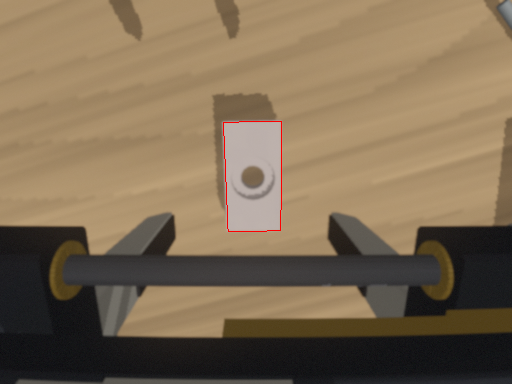

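The picture shows the top part at (252,177), seat up, with a 1.6% outline error. I grip it.

```bash
python3 -c "
from h import *
plan(.4355,-.349,.008,-15.5,10)"
```

```text
rows 10 shift [-0.005, 0.001, 0.653] turn z -0.012 q6 end 67 dyaw 0.7 tool z [-0.     0.001 -1.   ]
```

Emit:
move_arm([
  [[-0.005, 0, 0.9], [0, 0, -0.012]],
  [[-0.005, 0, 0.9], [0, 0, -0.012]],
  [[-0.005, 0, 0.9], [0, 0, -0.012]],
  [[-0.005, 0, 0.9], [0, 0, -0.012]],
  [[-0.005, 0, 0.9], [0, 0, -0.012]],
  [[-0.005, 0, 0.9], [0, 0, -0.012]],
  [[-0.005, 0, 0.5], [0, 0, -0.012]],
  [[-0.005, 0, 0.3], [0, 0, -0.012]],
  [[-0.005, 0, 0.2], [0, 0, -0.012]],
  [[-0.005, 0, 0.1], [0, 0, -0.012]],
])

```text
t: 21.27
eef_pos: [0.4355, -0.3494, 0.0088]
orientation: [-3.113, 0.424, 0.0]
contact_force: [-0.2, -0.3, 0.2]
gripper_width: 0.998
grasp_force: 0.0
```

Emit:
move_arm([
  [[0, 0, 0], [0, 0, 0]],
  [[0, 0, 0], [0, 0, 0]],
  [[0, 0, 0], [0, 0, 0]],
  [[0, 0, 0], [0, 0, 0]],
  [[0, 0, 0], [0, 0, 0]],
  [[0, 0, 0], [0, 0, 0]],
  [[0, 0, 0], [0, 0, 0]],
  [[0, 0, 0], [0, 0, 0]],
], grip=1, squeeze=25)

```text
t: 21.93
eef_pos: [0.4352, -0.3502, 0.0095]
orientation: [3.112, -0.426, 0.001]
contact_force: [-1.6, 0.3, 3.8]
gripper_width: 0.642
grasp_force: 25.0
```

```bash
python3 -c "
from h import *
s=observe();print(s['eef_pos'],s['gripper_width']*93,s['grasp_force'])
s['eef_pos']=np.array(s['eef_pos'])+[0,0,.13]
plan(.6300,.1741,.17,24.7,24,s=s)"
```

```text
[ 0.43518129 -0.35015798  0.00954227] 59.733836818822404 24.996573887765408
rows 24 shift [0.389, -0.869, -0.051] turn z -0.28 q6 end 81 dyaw 40.3 tool z [ 0.    -0.001 -1.   ]
```

Emit:
move_arm([
  [[0, 0, -0.2], [0, 0, 0]],
  [[0, 0, -0.5], [0, 0, 0]],
  [[0, 0, -0.9], [0, 0, 0]],
  [[0, 0, -0.9], [0, 0, 0]],
  [[0, 0, -0.9], [0, 0, 0]],
  [[0, 0, -0.9], [0, 0, 0]],
  [[0, 0, -0.9], [0, 0, 0]],
  [[0.389, -0.869, -0.051], [0, 0, -0.28]],
  [[0.389, -0.869, -0.051], [0, 0, -0.28]],
  [[0.389, -0.869, -0.051], [0, 0, -0.28]],
])

```text
t: 22.77
eef_pos: [0.4792, -0.2932, 0.1433]
orientation: [-3.128, 0.289, -0.0]
contact_force: [-0.4, -0.1, -1.7]
gripper_width: 0.643
grasp_force: 25.0
```

Emit:
move_arm([
  [[0.389, -0.869, -0.051], [0, 0, -0.28]],
  [[0.389, -0.869, -0.051], [0, 0, -0.28]],
  [[0.389, -0.869, -0.051], [0, 0, -0.28]],
  [[0.389, -0.869, -0.051], [0, 0, -0.28]],
  [[0.389, -0.869, -0.051], [0, 0, -0.28]],
  [[0.389, -0.869, -0.051], [0, 0, -0.28]],
  [[0.389, -0.869, -0.051], [0, 0, -0.28]],
  [[0.389, -0.869, -0.051], [0, 0, -0.28]],
  [[0.389, -0.869, -0.051], [0, 0, -0.28]],
  [[0.389, -0.869, -0.051], [0, 0, -0.28]],
])

```text
t: 23.6
eef_pos: [0.5869, -0.0812, 0.1552]
orientation: [-3.136, -0.173, 0.002]
contact_force: [0.1, -0.4, -2.7]
gripper_width: 0.641
grasp_force: 25.0
```

Emit:
move_arm([
  [[0.389, -0.869, -0.051], [0, 0, -0.28]],
  [[0.389, -0.869, -0.051], [0, 0, -0.28]],
  [[0.389, -0.869, -0.051], [0, 0, -0.28]],
  [[0.389, -0.869, -0.051], [0, 0, -0.28]],
  [[0.389, -0.869, -0.051], [0, 0, -0.28]],
  [[0.389, -0.869, -0.051], [0, 0, -0.28]],
  [[0.389, -0.869, -0.051], [0, 0, -0.28]],
  [[0.389, -0.869, -0.051], [0, 0, -0.28]],
  [[0.389, -0.869, -0.051], [0, 0, -0.28]],
  [[0.389, -0.869, -0.051], [0, 0, -0.28]],
])

```text
t: 24.43
eef_pos: [0.629, 0.152, 0.1678]
orientation: [-3.078, -0.63, 0.003]
contact_force: [0.2, -0.5, -1.8]
gripper_width: 0.64
grasp_force: 25.0
```

Emit:
move_arm([
  [[0.389, -0.869, -0.051], [0, 0, -0.28]],
  [[0, 0, 0], [0, 0, 0]],
  [[0, 0, 0], [0, 0, 0]],
  [[0, 0, 0], [0, 0, 0]],
])

```text
t: 24.77
eef_pos: [0.6295, 0.1743, 0.1691]
orientation: [3.068, 0.673, -0.002]
contact_force: [-0.3, -0.1, -1.6]
gripper_width: 0.646
grasp_force: 25.0
```

```bash
python3 -c "
from h import *
s=observe();print(s['eef_pos'],s['contact_force'],s['gripper_width']*93,s['grasp_force'])
plan(.630,.1743,.135,24.7,4,s=s)"
```

```text
[0.62946244 0.17433005 0.16906826] [-0.32815696 -0.12993219 -1.64650337] 60.09034613622177 24.996626637876034
rows 4 shift [0.005, 0.003, 0.341] turn z 0.001 q6 end 81 dyaw -0.0 tool z [-0.001 -0.001 -1.   ]
```

Emit:
move_arm([
  [[0.01, 0, 0.4], [0, 0, 0]],
  [[0.01, 0, 0.5], [0, 0, 0]],
  [[0, 0, 0.4], [0, 0, 0]],
  [[0, 0, 0.25], [0, 0, 0]],
  [[0, 0, 0.15], [0, 0, 0]],
  [[0, 0, 0.1], [0, 0, 0]],
  [[0, 0, 0], [0, 0, 0]],
])

```text
t: 25.35
eef_pos: [0.6303, 0.1745, 0.1241]
orientation: [-3.069, -0.672, 0.001]
contact_force: [0.8, -0.4, -2.1]
gripper_width: 0.644
grasp_force: 25.0
```

Emit:
move_arm([
  [[0, 0, 0.06], [0, 0, 0]],
  [[0, 0, 0.06], [0, 0, 0]],
  [[0, 0, 0.06], [0, 0, 0]],
  [[0, 0, 0], [0, 0, 0]],
])

```text
t: 25.68
eef_pos: [0.6304, 0.1749, 0.1201]
orientation: [3.069, 0.673, 0.0]
contact_force: [-0.2, 0.7, -2.4]
gripper_width: 0.644
grasp_force: 25.0
```

Emit:
move_arm([
  [[0, 0, 0.04], [0, 0, 0]],
  [[0, 0, 0.03], [0, 0, 0]],
  [[0, 0, 0], [0, 0, 0]],
])

```text
t: 25.93
eef_pos: [0.6304, 0.1749, 0.1183]
orientation: [-3.069, -0.673, 0.0]
contact_force: [0.4, 0.1, -2.8]
gripper_width: 0.641
grasp_force: 25.0
```

Emit:
move_arm([
  [[0, 0, 0.04], [0, 0, 0]],
  [[0, 0, 0.03], [0, 0, 0]],
  [[0, 0, 0], [0, 0, 0]],
])

```text
t: 26.18
eef_pos: [0.6303, 0.1749, 0.1164]
orientation: [-3.069, -0.673, 0.001]
contact_force: [0.1, 0.4, -2.5]
gripper_width: 0.643
grasp_force: 25.0
```

Emit:
move_arm([
  [[0, 0, 0.02], [0, 0, 0]],
  [[0, 0, 0.02], [0, 0, 0]],
  [[0, 0, 0], [0, 0, 0]],
])

```text
t: 26.43
eef_pos: [0.6304, 0.1749, 0.1156]
orientation: [-3.069, -0.673, -0.0]
contact_force: [-0.2, 0.2, -2.2]
gripper_width: 0.645
grasp_force: 25.0
```

Emit:
move_arm([
  [[0, 0, 0.02], [0, 0, 0]],
  [[0, 0, 0.01], [0, 0, 0]],
  [[0, 0, 0], [0, 0, 0]],
])

```text
t: 26.68
eef_pos: [0.6305, 0.1749, 0.1155]
orientation: [3.069, 0.673, 0.001]
contact_force: [-2.4, -1.1, 2.4]
gripper_width: 0.643
grasp_force: 25.0
```

Emit:
move_arm([
  [[0, 0, 0], [0, 0, 0]],
  [[0, 0, 0], [0, 0, 0]],
  [[0, 0, 0], [0, 0, 0]],
  [[0, 0, 0], [0, 0, 0]],
  [[0, 0, -0.3], [0, 0, 0]],
  [[0, 0, -0.6], [0, 0, 0]],
  [[0, 0, -0.9], [0, 0, 0]],
  [[0, 0, -0.9], [0, 0, 0]],
  [[0, 0, -0.9], [0, 0, 0]],
  [[0, 0, -0.9], [0, 0, 0]],
], grip=0)

```text
t: 27.52
eef_pos: [0.6304, 0.1749, 0.2291]
orientation: [3.069, 0.673, 0.001]
contact_force: [-0.5, -0.3, 0.3]
gripper_width: 1.002
grasp_force: 0.0
```

Emit:
move_arm([
  [[0, 0, -0.6], [0, 0, 0]],
  [[0, 0, 0], [0, 0, 0]],
  [[0, 0, 0], [0, 0, 0]],
  [[0, 0, 0], [0, 0, 0]],
])

```text
t: 27.85
eef_pos: [0.6299, 0.1748, 0.2413]
orientation: [-3.069, -0.673, 0.003]
contact_force: [-0.0, 0.0, -0.6]
gripper_width: 0.999
grasp_force: 0.0
```

```bash
python3 look.py top_part 0.106 w7 24.6;python3 - <<'E'
from h import *
s=observe();P=campose("wrist",s)
im=cv2.imread("pics/w7.png")
# seat circle centre: predicted px for top centre at fit; refine by Hough
g=cv2.medianBlur(cv2.cvtColor(im,cv2.COLOR_BGR2GRAY),3)[110:250,210:300]
c=cv2.HoughCircles(g,cv2.HOUGH_GRADIENT,1,10,param1=80,param2=12,minRadius=10,maxRadius=32)
if c is not None:
    for u,v,r in c[0][:3]: print(u+210,v+110,r,ray("wrist",[u+210,v+110],.138,P),ray("wrist",[u+210,v+110],.133,P))
plan(.4403,.3555,.18,24.7)
E
```

```text
t 27.9 eef [0.6299 0.1748 0.2413] tool z [-0.002 -0.    -1.   ] yaw 24.7
top_part [219.0, 118.0, 285.0, 243.0] 0.88 [0.6313 0.176  0.4347] deg 24.9 err 0.017
252.5 179.5 23.2 [0.63608132 0.17744917 0.138     ] [0.63505871 0.17695711 0.133     ]
247.5 188.5 18.8 [0.62611857 0.17809246 0.138     ] [0.62491074 0.17761235 0.133     ]
261.5 187.5 15.8 [0.63257909 0.16640773 0.138     ] [0.63149136 0.16571038 0.133     ]
rows 11 shift [-0.351, -0.885, 0.22] turn z 0.0 q6 end 104 dyaw -0.0 tool z [-0.003 -0.    -1.   ]
```

View pics/w7_fit.png

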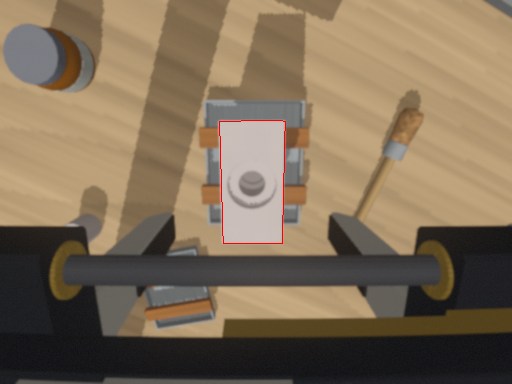

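The top part is seated at (252,182), seat up, and aligned with the stack. Last, the collar.

Emit:
move_arm([
  [[-0.351, -0.885, 0.22], [0, 0, 0]],
  [[-0.351, -0.885, 0.22], [0, 0, 0]],
  [[-0.351, -0.885, 0.22], [0, 0, 0]],
  [[-0.351, -0.885, 0.22], [0, 0, 0]],
  [[-0.351, -0.885, 0.22], [0, 0, 0]],
  [[-0.351, -0.885, 0.22], [0, 0, 0]],
  [[-0.351, -0.885, 0.22], [0, 0, 0]],
  [[-0.351, -0.885, 0.22], [0, 0, 0]],
  [[-0.351, -0.885, 0.22], [0, 0, 0]],
  [[-0.351, -0.885, 0.22], [0, 0, 0]],
])

```text
t: 28.78
eef_pos: [0.4566, 0.3395, 0.1858]
orientation: [3.068, 0.672, -0.004]
contact_force: [-0.0, 0.1, -0.3]
gripper_width: 1.003
grasp_force: 0.0
```

Emit:
move_arm([
  [[-0.351, -0.885, 0.22], [0, 0, 0]],
  [[0, 0, 0], [0, 0, 0]],
  [[0, 0, 0], [0, 0, 0]],
  [[0, 0, 0], [0, 0, 0]],
])

```text
t: 29.12
eef_pos: [0.4412, 0.3552, 0.1814]
orientation: [3.068, 0.673, -0.001]
contact_force: [-0.2, -0.1, 0.7]
gripper_width: 1.001
grasp_force: 0.0
```

```bash
python3 look.py collar 0 w8 0
```

```text
t 29.1 eef [0.4412 0.3552 0.1814] tool z [-0.    -0.001 -1.   ] yaw 24.7
collar [231.0, 156.0, 269.0, 197.0] 0.91 [ 0.4427  0.357  -0.1328] deg -7.6 err 0.063
```

View pics/w8_fit.png

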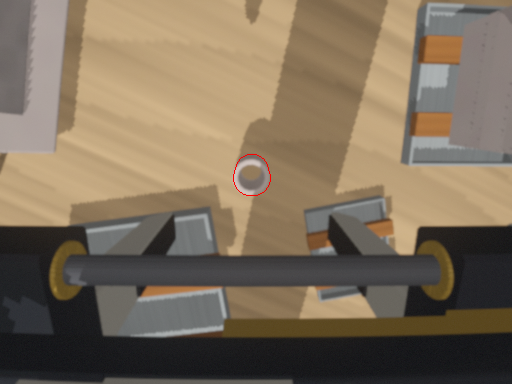

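The collar stands at (252,176), and the large tray's rim lies at (212,208). I narrow the fingers to stay clear of it, then descend and grip.

```bash
python3 - <<'E'
from h import *
s=observe();P=campose("wrist",s);T=T_tool(s)
for uv in ([212,208],[305,212],[65,150]): print(uv,np.round(np.linalg.inv(T)@np.append(ray("wrist",uv,.02,P),1),3)[:2])
plan(.4425,.3567,.016,24.7,10)
E
```

```text
[212, 208] [-0.04  -0.047]
[305, 212] [-0.045  0.063]
[65, 150] [ 0.029 -0.214]
rows 10 shift [0.005, -0.005, 0.663] turn z -0.001 q6 end 104 dyaw 0.0 tool z [ 0. -0. -1.]
```

Emit:
move_arm([
  [[0.005, -0.005, 0.9], [0, 0, 0]],
  [[0.005, -0.005, 0.9], [0, 0, 0]],
  [[0.005, -0.005, 0.9], [0, 0, 0]],
  [[0.005, -0.005, 0.9], [0, 0, 0]],
  [[0.005, -0.005, 0.9], [0, 0, 0]],
  [[0.005, -0.005, 0.9], [0, 0, 0]],
  [[0.005, -0.005, 0.6], [0, 0, 0]],
  [[0.005, -0.005, 0.33], [0, 0, 0]],
  [[0.005, -0.005, 0.2], [0, 0, 0]],
  [[0.005, -0.005, 0.1], [0, 0, 0]],
], grip=0.28)

```text
t: 30.05
eef_pos: [0.4422, 0.3568, 0.0159]
orientation: [3.069, 0.671, -0.0]
contact_force: [0.3, 0.4, -0.6]
gripper_width: 0.722
grasp_force: 0.0
```

Emit:
move_arm([
  [[0, 0, 0], [0, 0, 0]],
  [[0, 0, 0], [0, 0, 0]],
  [[0, 0, 0], [0, 0, 0]],
  [[0, 0, 0], [0, 0, 0]],
  [[0, 0, 0], [0, 0, 0]],
  [[0, 0, 0], [0, 0, 0]],
  [[0, 0, 0], [0, 0, 0]],
  [[0, 0, 0], [0, 0, 0]],
], grip=1, squeeze=15)

```text
t: 30.72
eef_pos: [0.442, 0.3575, 0.0168]
orientation: [-3.068, -0.673, -0.002]
contact_force: [-0.1, -0.4, 4.8]
gripper_width: 0.428
grasp_force: 15.0
```

```bash
python3 -c "
from h import *
s=observe();print(s['eef_pos'],s['gripper_width']*93,s['grasp_force'])
s['eef_pos']=np.array(s['eef_pos'])+[0,0,.15]
plan(.6308,.1755,.19,24.7,13,s=s)"
```

```text
[0.4419752  0.35749582 0.01677487] 39.77386189102024 15.001194728538394
rows 13 shift [0.294, 0.752, -0.071] turn z 0.0 q6 end 81 dyaw -0.0 tool z [ 0.001  0.001 -1.   ]
```

Emit:
move_arm([
  [[0, 0, -0.2], [0, 0, 0]],
  [[0, 0, -0.5], [0, 0, 0]],
  [[0, 0, -0.8], [0, 0, 0]],
  [[0, 0, -0.9], [0, 0, 0]],
  [[0, 0, -0.9], [0, 0, 0]],
  [[0, 0, -0.9], [0, 0, 0]],
  [[0, 0, -0.9], [0, 0, 0]],
  [[0, 0, -0.9], [0, 0, 0]],
  [[0.294, 0.752, -0.071], [0, 0, 0]],
  [[0.294, 0.752, -0.071], [0, 0, 0]],
])

```text
t: 31.55
eef_pos: [0.4709, 0.3299, 0.1717]
orientation: [-3.067, -0.676, -0.004]
contact_force: [0.4, -0.3, -1.2]
gripper_width: 0.424
grasp_force: 15.0
```

Emit:
move_arm([
  [[0.294, 0.752, -0.071], [0, 0, 0]],
  [[0.294, 0.752, -0.071], [0, 0, 0]],
  [[0.294, 0.752, -0.071], [0, 0, 0]],
  [[0.294, 0.752, -0.071], [0, 0, 0]],
  [[0.294, 0.752, -0.071], [0, 0, 0]],
  [[0.294, 0.752, -0.071], [0, 0, 0]],
  [[0.294, 0.752, -0.071], [0, 0, 0]],
  [[0.294, 0.752, -0.071], [0, 0, 0]],
  [[0.294, 0.752, -0.071], [0, 0, 0]],
  [[0.294, 0.752, -0.071], [0, 0, 0]],
])

```text
t: 32.38
eef_pos: [0.6162, 0.1884, 0.1872]
orientation: [-3.069, -0.673, 0.002]
contact_force: [-0.6, -0.2, -0.7]
gripper_width: 0.423
grasp_force: 15.0
```

Emit:
move_arm([
  [[0.294, 0.752, -0.071], [0, 0, 0]],
  [[0, 0, 0], [0, 0, 0]],
  [[0, 0, 0], [0, 0, 0]],
  [[0, 0, 0], [0, 0, 0]],
])

```text
t: 32.72
eef_pos: [0.6297, 0.1755, 0.1887]
orientation: [-3.068, -0.672, 0.003]
contact_force: [0.2, -0.2, -0.8]
gripper_width: 0.429
grasp_force: 15.0
```

```bash
python3 -c "
from h import *
s=observe();print(s['eef_pos'],s['contact_force'],s['gripper_width']*93,s['grasp_force'])
plan(.6308,.1755,.160,24.7,4,s=s)
P=campose('wrist',s);im=grab_frame('wrist')
T=T_tool(s);a=np.linspace(0,6.28,60)
for r,z,col in((.02,-.0285,(255,0,0)),(.014,-.0285,(0,255,0))):
    for off,cc in((0,col),):
        p=np.array([(T@[off+r*np.cos(t),r*np.sin(t),z,1])[:3] for t in a]);im=im.copy();cv2.polylines(im,[np.round(proj('wrist',p,P)).astype(int)],True,cc,1)
cv2.imwrite('pics/w9.png',cv2.resize(im[60:260,150:350],(600,600),interpolation=cv2.INTER_CUBIC)[:,:,::-1])"
```

```text
[0.629749   0.17550412 0.18871241] [ 0.19656997 -0.165701   -0.81710572] 39.93853545718957 14.999708798713982
rows 4 shift [0.01, 0.004, 0.287] turn z 0.001 q6 end 81 dyaw -0.0 tool z [-0.002  0.    -1.   ]
```

View pics/w9.png

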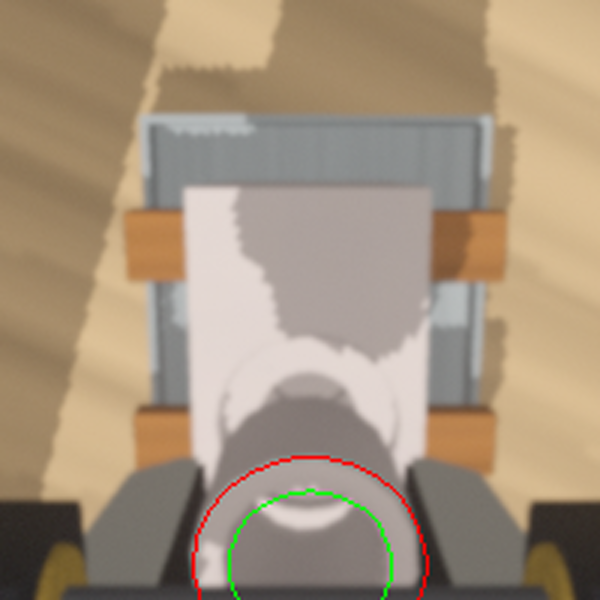

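The collar is held and centred in the fingers, at (310,565) in the crop; the seat lies just beneath it. I lower it slowly.

Emit:
move_arm([
  [[0.01, 0.0, 0.3], [0, 0, 0]],
  [[0.01, 0, 0.4], [0, 0, 0]],
  [[0, 0, 0.3], [0, 0, 0]],
  [[0, 0, 0.2], [0, 0, 0]],
  [[0, 0, 0.1], [0, 0, 0]],
  [[0, 0, 0.04], [0, 0, 0]],
  [[0, 0, 0], [0, 0, 0]],
  [[0, 0, 0], [0, 0, 0]],
])

```text
t: 33.43
eef_pos: [0.6313, 0.1754, 0.156]
orientation: [3.069, 0.673, 0.001]
contact_force: [0.1, -0.2, -0.2]
gripper_width: 0.426
grasp_force: 15.0
```

Emit:
move_arm([
  [[0, 0, 0.04], [0, 0, 0]],
  [[0, 0, 0.04], [0, 0, 0]],
  [[0, 0, 0], [0, 0, 0]],
])

```text
t: 33.68
eef_pos: [0.6311, 0.1754, 0.1538]
orientation: [3.069, 0.673, 0.0]
contact_force: [-0.4, 0.7, -0.5]
gripper_width: 0.428
grasp_force: 15.0
```

Emit:
move_arm([
  [[0, 0, 0.03], [0, 0, 0]],
  [[0, 0, 0.03], [0, 0, 0]],
  [[0, 0, 0], [0, 0, 0]],
])

```text
t: 33.93
eef_pos: [0.631, 0.1754, 0.1521]
orientation: [-3.069, -0.673, 0.0]
contact_force: [-0.3, -0.8, -1.3]
gripper_width: 0.431
grasp_force: 15.0
```

Emit:
move_arm([
  [[0, 0, 0.03], [0, 0, 0]],
  [[0, 0, 0.03], [0, 0, 0]],
  [[0, 0, 0], [0, 0, 0]],
])

```text
t: 34.18
eef_pos: [0.6309, 0.1754, 0.1505]
orientation: [-3.069, -0.673, 0.001]
contact_force: [-0.1, 0.3, -1.5]
gripper_width: 0.424
grasp_force: 15.0
```

Emit:
move_arm([
  [[0, 0, 0.02], [0, 0, 0]],
  [[0, 0, 0.01], [0, 0, 0]],
  [[0, 0, 0], [0, 0, 0]],
])

```text
t: 34.43
eef_pos: [0.631, 0.1754, 0.15]
orientation: [-3.069, -0.673, 0.0]
contact_force: [-0.1, 0.0, 0.4]
gripper_width: 0.425
grasp_force: 15.0
```

Emit:
move_arm([
  [[0, 0, 0.02], [0, 0, 0]],
  [[0, 0, 0], [0, 0, 0]],
])

```text
t: 34.6
eef_pos: [0.6311, 0.1754, 0.1499]
orientation: [3.069, 0.673, 0.001]
contact_force: [1.2, -0.9, 1.8]
gripper_width: 0.428
grasp_force: 15.0
```

Emit:
move_arm([
  [[0, 0, 0.01], [0, 0, 0]],
  [[0, 0, 0], [0, 0, 0]],
])

```text
t: 34.77
eef_pos: [0.6311, 0.1754, 0.1498]
orientation: [3.069, 0.673, 0.001]
contact_force: [-1.4, -0.5, 3.9]
gripper_width: 0.425
grasp_force: 15.0
```

The collar is home: expected height 0.1498, contact 4–5 N. I release it and rise.

Emit:
move_arm([
  [[0, 0, 0], [0, 0, 0]],
  [[0, 0, 0], [0, 0, 0]],
  [[0, 0, 0], [0, 0, 0]],
  [[0, 0, 0], [0, 0, 0]],
  [[0, 0, 0], [0, 0, 0]],
  [[0, 0, -0.3], [0, 0, 0]],
  [[0, 0, -0.6], [0, 0, 0]],
  [[0, 0, -0.8], [0, 0, 0]],
  [[0, 0, -0.8], [0, 0, 0]],
  [[0, 0, -0.8], [0, 0, 0]],
], grip=0)

```text
t: 35.6
eef_pos: [0.631, 0.1754, 0.2331]
orientation: [3.069, 0.673, 0.0]
contact_force: [-0.9, -0.2, 0.1]
gripper_width: 0.994
grasp_force: 0.0
```

Emit:
move_arm([
  [[0, 0, -0.8], [0, 0, 0]],
  [[-0.5, 0, -0.4], [0, 0, 0]],
  [[-0.8, 0, 0], [0, 0, 0]],
  [[-0.8, 0, 0], [0, 0, 0]],
  [[-0.8, 0, 0], [0, 0, 0]],
  [[0, 0, 0], [0, 0, 0]],
  [[0, 0, 0], [0, 0, 0]],
  [[0, 0, 0], [0, 0, 0]],
])

```text
t: 36.27
eef_pos: [0.566, 0.1452, 0.2624]
orientation: [3.069, 0.672, 0.003]
contact_force: [0.6, 0.1, -0.1]
gripper_width: 0.997
grasp_force: 0.0
```

```bash
python3 look.py collar 0.133 w10 0; python3 -c "
from h import *
im=grab_frame('side')[:,:,::-1];a=cv2.resize(im[100:240,110:290],(560,436),interpolation=cv2.INTER_CUBIC);w=cv2.imread('pics/w10_fit.png')[80:300,195:315]
cv2.imwrite('pics/fin.png',np.hstack([a,cv2.resize(w,(238,436),interpolation=cv2.INTER_CUBIC)]))"
```

```text
t 36.3 eef [0.566  0.1452 0.2624] tool z [ 0.002  0.    -1.   ] yaw 24.7
collar [226.0, 85.0, 277.0, 132.0] 0.93 [0.6316 0.1762 0.4427] deg 25.4 err 0.056
```

View pics/fin.png

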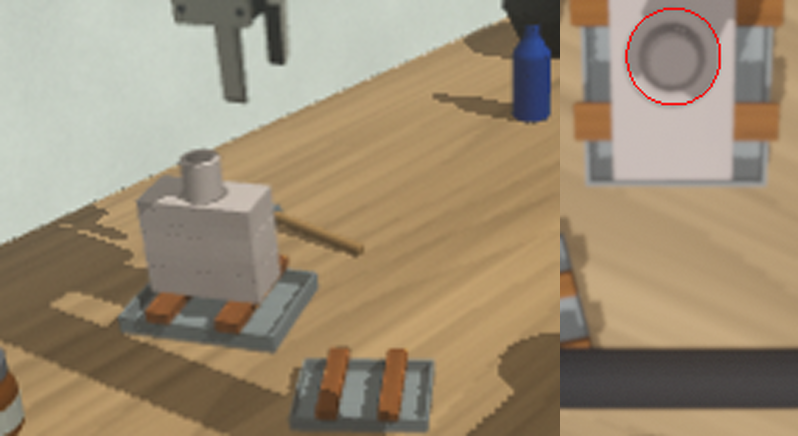

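The side view shows the stack closed up and square on both slats of the middle-sized tray, with the collar upright at (205,175). The arm is clear and the bystanders have not moved, so I hand in.

```bash
python3 -c "
from workcell import *
print(finish_job())"
```

```text
the job is handed in; nothing more can be done
None
```

The mould is assembled on the middle-sized tray: foot, middle and top parts each set down fully home, with the collar upright in its seat; the job was handed in after about 36 s of the 138 s allowed, and the bottle, jar and brush were left alone.

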